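# Close the coin drilling jig

### The job

The coin lies ready in the drilling jig. Put the loose guide plate on the jig, its grip towards the catch side, so that both pins come up into its holes and it lies flat; then press the sprung clamp arm down until its catch holds it by itself, without forcing it against its stop. Leave the coin in its nest and the other things on the bench where they are.

Things in the scene. Friction and masses are not known exactly. Their poses are not given: they have to be found in the camera images.
- jig: Coin drilling jig screwed to the bench: steel base 206 x 124 x 12 mm (x = -124 to 82 mm), on it an aluminium bed 68 x 66 mm, its flat top 30 mm above the bench. Origin on the bench under the middle of the bed; z up, x towards the hinge of the clamp arm, -x the catch side (roughly towards the robot), y left. Two cheeks (y = +-40 mm, x = 47 to 73 mm, up to z = 72 mm) carry the hinge. It does not move.
- pin_left (a point): Tip of the left locating pin of the jig: steel, 8 mm thick, its top edge bevelled (6.4 mm across at the tip), standing 9 mm above the bed, at x = 0, y = +21 mm of the jig; this point is at z = 39 mm.
- pin_right (a point): Tip of the right locating pin, the same, at y = -21 mm of the jig.
- nest (a point): Middle of the floor of the coin nest, 27 mm above the bench, on the jig's axis.
- coin: Brass coin, 26 mm across, 2.5 mm thick, lying loose in the 3 mm deep nest of the jig. Origin at the centre of its underside.
- plate: Loose aluminium guide plate, 10 mm thick, 0.2 kg, lying flat left or right of the jig. Origin on the underside below the middle of the drill bush (steel collar, 20 mm across, 6 mm tall); z up. Wide part x = -40 to 34 mm, y = +-32 mm; a 30 mm wide tab to x = -76 mm carries the grip. On the jig its axes agree with the jig's (grip at the catch side) and its underside lies on the bed, 30 mm above the bench.
- grip (a point): Centre of the top face of the plate's upright grip block, at x = -58 mm, z = 36 mm of the plate. The block is 32 mm long (along the plate's x), 14 mm thick (along y) and stands 26 mm above the plate's top face.
- hole_left (a point): Lower mouth of the plate's left hole (9 mm wide, slight bevel below), at x = 0, y = +21 mm, z = 0 of the plate; goes over the left pin.
- hole_right (a point): The same at y = -21 mm, for the right pin.
- clamp_angle (a joint): Angle of the sprung clamp arm above level, rad: 1.3 up (start), 0 level. Pressing the bar takes 3 to 15 N until it has caught, then the force climbs steeply at the stop. The catch head was set by hand, its height is not known: the arm catches somewhere between +0.04 and -0.04. Let go before that, it springs up again. Two sprung rubber feet, 88 mm from the hinge, press on the plate near the end; with the plate up on the pins it cannot get down.
- hinge (a point): Hinge axis of the clamp arm (along the jig's y), at x = 60 mm, y = 0, z = 60 mm of the jig. The arm is a steel fork (bars at y = +-24 mm); level, it reaches 150 mm from here towards the catch side; raised, it stands above and behind the bed.
- catch (a point): Middle setting of the nose of the spring bolt, on the catch head at the jig's front left corner (x = -143 to -83 mm, y = 36 to 58 mm, up to z = 94 mm of the jig). The whole head may sit up to 5.5 mm higher or lower. From about 23 mm above its catching height the bar pushes the bolt aside, then the bolt shoots out above the bar; about 2 mm lower the bar meets a solid ledge of the same head, its stop.
- bar (a point): Middle of the clamp arm's cross bar, on its axis, 150 mm from the hinge: a round black grip sleeve 16 mm thick and 44 mm long along the jig's y, with the bare 12 mm steel bar beyond it to y = +-57 mm. It is pressed here, from above.
- clamp_arm: The clamp arm; origin on the hinge axis (same as hinge).
- coin_tray: Blue snap tray with coins, about 115 mm square, 25 mm high, fixed; on the other side of the jig than the plate. Origin at the centre of its underside, as for all the following.
- punch_die: Steel punch and die, 54 mm across, 72 mm tall, standing loose behind the jig.
- ring_cup: Small steel cup, 56 mm across, 55 mm tall, behind the jig.
- dish: Square white dish with rings, 110 mm, 32 mm high.
- spray_can: Spray can, 66 mm across, 200 mm tall.
- mandrel: Steel ring mandrel, 290 mm long, up to 25 mm thick, lying near the robot on the right; origin at its thick end, on its axis.
- rotary_tool: Yellow and green rotary tool, 240 mm long, lying on the left; origin at its tail end.
- tub: Black plastic tub, 130 x 90 x 50 mm, on the right.

How it is judged:
On the way, in this order (a step that is already met when the one before it is completed fails the run):
1. the guide plate lies flat on the bed with both pins in its holes (horizontal distance between hole_left and pin_left below 0.0025 m and horizontal distance between hole_right and pin_right below 0.0025 m and z of plate in the frame of jig below 0.0325 m and angle between plate's own z axis and vertical below 0.05 rad), for 0.2 s.
2. the clamp arm is down (all of step 1 and value of joint clamp_angle below 0.05 rad), for 0.2 s.
At the end, for the whole second after the job is handed in: The guide plate lies on the jig's bed (underside less than 2.5 mm above it, tilt under 0.05 rad) with each hole within 2.5 mm of its own pin, the clamp arm is held down by its catch (below 0.05 rad) without the robot, the coin is in its nest, all at rest (all of step 2 and horizontal distance between coin and nest below 0.004 m and velocity of joint clamp_angle below 0.05 rad/s and linear speed of plate below 0.01 m/s); the robot touches nothing.
It fails at once if a bystander is moved by more than 25 mm (distance of any of punch_die, ring_cup, dish, spray_can, mandrel, rotary_tool, tub from where it was at the start of the episode above 0.025 m).
It fails at once if the coin leaves its nest (not (horizontal distance between coin and nest below 0.004 m)).
It fails at once if the clamp arm is forced down at the end of its travel: more than 32 N on it below 0.15 rad (value of joint clamp_angle below 0.15 rad and (contact force between clamp_arm and the fingers above 32 N or contact force between clamp_arm and the arm above 32 N)).
It also fails if it takes over 67 s, if anything falls off the work surface, if the arm or the gripper's body presses on something with over 40 N, if the wrist force passes 120 N, or if a joint passes its speed limit or range.

### The arm

A 7-joint arm with a two-finger parallel gripper is mounted at the origin on the work surface. World frame = base frame: x ahead of the robot, y to its left, z up, the work surface at z = 0. Lengths are in m, angles in rad, forces in N, time in s.
With the tool pointing down it reaches from about 0.35 to 0.9 m from the base axis. Payload 8.1 kg.
Tool frame: the origin (TCP) lies midway between the tips of the shut fingers; the grasp point (between the pads) lies 19 mm behind it; z points along the fingers, y is the line along which they close (so a half turn about z gives the same grasp; the last joint's range is limited). The gripper opens to 92 mm and grips with 3 to 60 N. Pads are 19 mm wide; open, the fingers measure 130 mm over their backs; the gripper's body (75 mm by 190 mm) begins 47 mm behind the grasp point.
Start: joints at [1.022, 0.434, 0.025, 1.573, -0.012, 1.134, -0.075], TCP at [0.269, -0.564, 0.227] pointing down, gripper open.
Joint ranges: [-2.62, 2.62], [-0.44, 2.09], [-1.27, 1.32], [0.08, 2.57], [-1.32, 4.46], [0.12, 2], [-2.74, 2.74]. Speed limits (rad/s): [2.22, 2.22, 3.01, 3.01, 3.14, 3.14, 3.14].

### API

Orientations are given as a rotation vector (axis times angle).
In Python, from cell import arm gives the robot as it stands.
- The arm moves only by the tool arm_command, never from a script. Its arguments are lists of equal length, an entry for each row: "dp": the shift along the tool's x, y, z in units of 25 mm (1.0 is 25 mm), a list of three; "angular": the turn, a rotation vector about the tool's x, y, z in units of 0.15 rad (1.0 is 0.15 rad), a list of three; "claw": the opening, from 0 (shut) to 1 (fully open). In form: {"dp": [[x, y, z], ...], "angular": [[rx, ry, rz], ...], "claw": [claw, ...]}. A call has 1 to 10 rows; each row shifts and turns the commanded pose from where the row before left it, along the tool's axes as they then stand; what a row does not reach is not made up. A row lasts 1/10 s, in which the tool goes at most 50 mm and 8.59 degrees, less where a joint would pass 70% of its speed; a pose out of reach is approached as far as the arm can. A call with a number of a shift or a turn outside -1 to 1 is refused whole. A call with a gripper value outside its range is refused whole. The fingers move at their own pace and stop on an object; "force" is the grip in N (left out, the last holds). Time passes only in rows, so rows that do not move let the fingers close. It gives the time, the measured TCP pose, the force, the opening and the grip force at its end, in the units of the state.
- arm.observe(): the state, without advancing time (a new reading comes with each control period).
- arm.get_image(name): name is "scene" or "top"; returns a dict with "frame" (384x512x3 uint8, red, green, blue), "z_map" (384x512 float32, m along the optical axis (not along the pixel's ray), 0 where there is no reading), "K" (3x3 intrinsics, pixels), "R" (3x3) and "t" (3): a world point X has camera coordinates R X + t. Camera axes: x right, y down, z forward; pixel columns grow to the right and rows downward; lengths in m; the calibration is good to about 2 mm. A picture is of the moment at which its call begins.
- arm.sign_off(): hands the job in; it is judged then, once.
The state is a dict: "clock": time; "joints": joint angles; "dq": joint speeds; "joint_efforts": joint torques, N m; "position": TCP position; "ee_rot": TCP orientation; "force": force on the tool from outside, world axes, zero at the start; "ft_torque": the same for the moment, N m; "width": opening from 0.0 (shut) to 1.0 (fully open); "gripper_force": force on a finger pad.
Only numpy, scipy, OpenCV 4.12 (cv2) and the standard library are available. Lean on these libraries where they do the work, as an engineer would, in place of code of your own. Each camera call takes 0.05 s, during which the arm holds its last target. There are 200 camera calls.

## Working session

There is one attempt and no reset: what is moved stays moved. The work goes in short steps, Python scripts to look and compute and a tool call to move; the robot and the scene stay as the last step left them, time stands still between calls to the robot, and variables do not carry over. Pictures are saved under pics/ and viewed, at most 10 in all, crops included, and the job is handed in when it is done.

Besides the shell and the picture viewer there is one more tool, called after ">>>" as name(argument=value, ...) on one line, values as JSON. arm_command: Moves the arm, as the interface text tells. Its arguments: {"type":"object","properties":{"dp":{"type":"array","items":{"type":"array","items":{"type":"number"}}},"angular":{"type":"array","items":{"type":"array","items":{"type":"number"}}},"claw":{"type":"array","items":{"type":"number"}},"force":{"type":"number"}},"required":["dp","angular","claw"]}

```bash
mkdir -p pics; ls
python3 - <<'E'
from cell import arm
import cv2,numpy as np
for n in("scene","top"):
    d=arm.get_image(n); cv2.imwrite(f"pics/{n}0.png",d["frame"][:,:,::-1]); np.savez(f"{n}0.npz",**d)
    print(n,d["K"].round(1).tolist(),d["R"].round(3).tolist(),d["t"].round(3).tolist())
print(arm.observe())
E
```

```text
pics
scene [[426.8, 0.0, 258.9], [0.0, 426.8, 196.8], [0.0, 0.0, 1.0]] [[-0.85, 0.527, 0.016], [0.436, 0.72, -0.54], [-0.296, -0.452, -0.841]] [0.443, -0.139, 1.576]
top [[375.3, 0.0, 260.4], [0.0, 375.3, 184.3], [0.0, 0.0, 1.0]] [[-0.029, -1.0, 0.007], [-0.987, 0.028, -0.156], [0.156, -0.012, -0.988]] [-0.02, 0.523, 1.135]
{'clock': 0.1, 'joints': array([ 1.02238524,  0.43512898,  0.02498178,  1.57404903, -0.01155054,
        1.1339743 , -0.07505385]), 'dq': array([ 2.92927954e-04, -1.06795797e-03,  7.28943789e-05, -2.93328792e-03,
       -5.89650337e-04, -1.68565748e-03, -1.66303934e-04]), 'joint_efforts': array([ 3.15703510e-03, -6.69131112e+01,  9.88048576e-01, -3.15149581e+01,
       -6.05337135e-02,  3.73395940e-02,  3.48392155e-05]), 'position': array([ 0.26922184, -0.56352026,  0.22602206]), 'ee_rot': array([-3.06257235e+00, -6.94183771e-01,  7.57934230e-04]), 'force': array([-0.25745028, -0.53562631,  0.28678186]), 'ft_torque': array([ 0.00241864, -0.0036709 , -0.01446247]), 'gripper_force': 0.0, 'width': 1.0027513612640016}
```

View pics/top0.png

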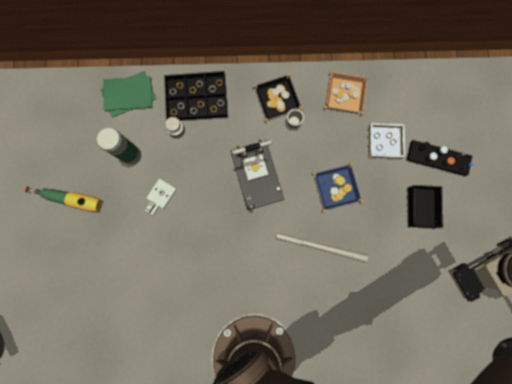

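View pics/scene0.png

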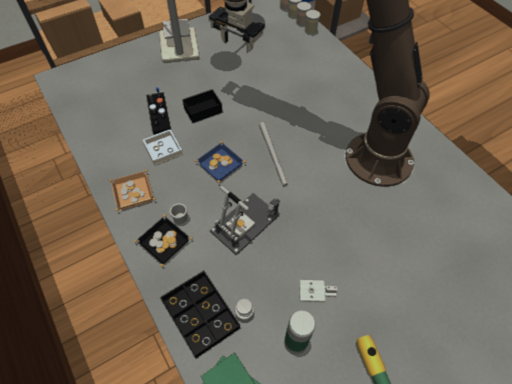

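Top view: jig around (257,175), plate at (160,195) with its grip towards (152,208), left of the jig. I'll zoom in on both views.

Run:
```python
import cv2,numpy as np
t=np.load("top0.npz")["frame"][:,:,::-1]; s=np.load("scene0.npz")["frame"][:,:,::-1]
f=lambda im,x,y,w,h,k:cv2.resize(im[y:y+h,x:x+w],None,fx=k,fy=k,interpolation=cv2.INTER_CUBIC)
a=np.hstack([f(t,140,170,50,50,6),f(t,225,130,66,50+34,6)[:500][:300] if 0 else cv2.resize(f(t,225,130,66,84,6),(396,504))[:300]])
A=np.zeros((600,800,3),np.uint8)
A[:300,:300]=f(t,140,170,50,50,6)
A[:504,300:696]=f(t,225,130,66,84,6)
cv2.imwrite("pics/c1.png",A)
B=np.zeros((600,800,3),np.uint8)
B[:480,:480]=f(s,205,175,80,80,6); B[:240,480:800]=f(s,290,270,54,40,6)[:240,:320]
cv2.imwrite("pics/c2.png",B)
```

```text
(no output)
```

View pics/c1.png

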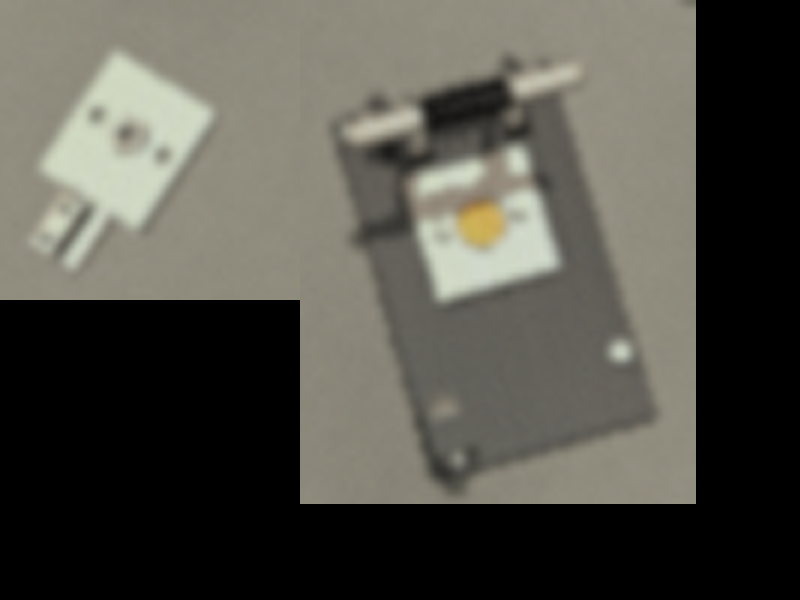

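View pics/c2.png

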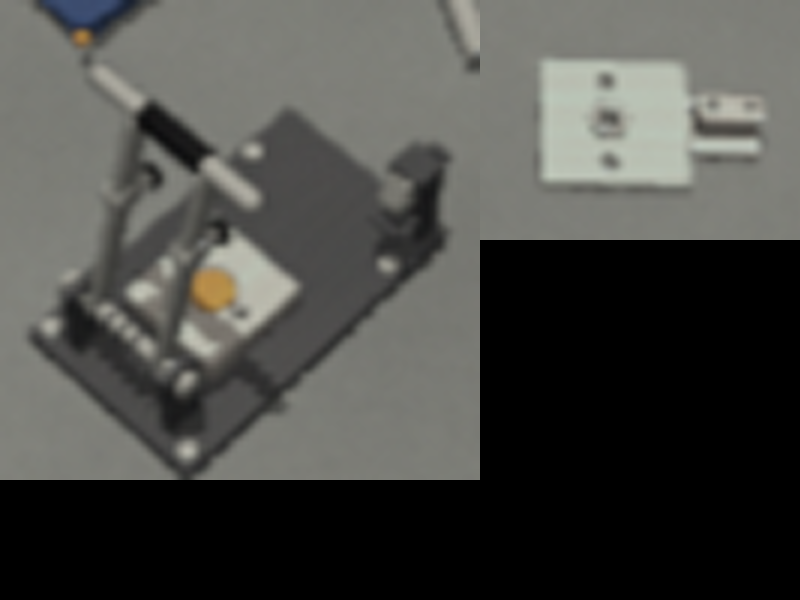

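Crop 1: plate's wide-part corners at about (117,50),(215,110),(138,230),(40,168) in the crop, holes at (97,115)/(163,155). Bed with coin at (482,223), catch head lower-left at (445,480). Crop 2: the arm is raised and the catch sits at the front left. Next I'll measure with masks.

```bash
cat > h.py <<'E'
import numpy as np,cv2
def cast(d,uv,z):
    uv=np.atleast_2d(uv).astype(float); R,t,K=d["R"],d["t"],d["K"]
    c=-R.T@t; r=np.c_[uv,np.ones(len(uv))]@np.linalg.inv(K).T@R
    return c+r*((z-c[2])/r[:,2])[:,None]
def proj(d,X):
    p=(np.atleast_2d(X)@d["R"].T+d["t"])@d["K"].T; return p[:,:2]/p[:,2:]
def blob(m,off):
    "subpixel centroid of largest blob"
    n,l,s,c=cv2.connectedComponentsWithStats(m.astype(np.uint8)); i=1+s[1:,4].argmax()
    return c[i]+off,s[i,4],l==i
E
python3 - <<'E'
from h import *
T={k:np.load(k+"0.npz") for k in("top","scene")}
for k,(x0,y0,x1,y1),(a0,b0,a1,b1) in(("top",(225,130,291,214),(135,165,195,225)),("scene",(205,175,285,255),(290,265,350,315))):
    d=T[k]; f=d["frame"]; 
    hsv=cv2.cvtColor(f[y0:y1,x0:x1],cv2.COLOR_RGB2HSV); sat=hsv[...,1]
    c,n,_=blob(sat>110,(x0,y0)); print(k,"coin",c,n,cast(d,c,.0295))
    g=f[b0:b1,a0:a1].min(2).astype(np.uint8); bg=np.median(g)
    m=g>(bg+30); c,n,mm=blob(m,(a0,b0))
    mo=cv2.morphologyEx(mm.astype(np.uint8),cv2.MORPH_CLOSE,np.ones((3,3)));mo=cv2.morphologyEx(mo,cv2.MORPH_OPEN,np.ones((9,9)))
    ys,xs=np.nonzero(mo); P=cast(d,np.c_[xs+a0,ys+b0],.010)[:,:2]
    r=cv2.minAreaRect((P*1000).astype(np.float32)); print(k,"plate rect",r,len(xs),"cen",P.mean(0))
    g=f[y0:y1,x0:x1]; m=(g.min(2)>150); c,n,mm=blob(m|(sat>110),(x0,y0)); print("bed",n,cast(d,c,.03))
d=T["top"]
q=lambda u,v:(225+(u-300+.5)/6-.5,130+(v+.5)/6-.5)
for nm,a,b in(("right",(570,100),(657,417)),("left",(335,120),(430,470)),("near",(470,472),(657,417))):
    P=cast(d,[q(*a),q(*b)],.012); v=P[1]-P[0]; print(nm,P[:,:2].round(4).tolist(),np.arctan2(v[1],v[0]))
p=lambda u,v:(140+(u+.5)/6-.5,170+(v+.5)/6-.5)
print(cast(d,[p(97,115),p(163,155)],.01),cast(d,p(130,133),.016),cast(d,[p(63,222)],.036))
s=T["scene"];w=lambda u,v:(290+(u-480+.5)/6-.5,270+(v+.5)/6-.5)
print(cast(s,[w(607,80),w(611,161)],.01),cast(s,[w(608,122)],.016),cast(s,[w(733,106)],.036))
E
```

```text
top coin [254.51515152 166.60606061] 33 [[ 0.58187006 -0.01841196  0.0295    ]]
top plate rect ((505.1527099609375, 294.3119201660156), (78.35796356201172, 47.91905975341797), 0.5850152373313904) 293 cen [0.50388672 0.2913949 ]
bed 258 [[ 0.56919497 -0.0223946   0.03      ]]
scene coin [219.24489796 176.7755102 ] 49 [[ 0.55088477 -0.21575426  0.0295    ]]
scene plate rect ((506.9117126464844, 281.03082275390625), (61.321983337402344, 73.02552032470703), 55.2048225402832) 357 cen [0.50331551 0.28123513]
bed 132 [[ 0.56710881 -0.01509407  0.03      ]]
right [[0.6519, -0.0694], [0.477, -0.1099]] -2.91377516376025
left [[0.6443, 0.0586], [0.4522, 0.0115]] -2.901142202834451
near [[0.4506, -0.0096], [0.477, -0.1099]] -1.312636256731446
[[0.52235145 0.30010965 0.01      ]
 [0.49979326 0.26471409 0.01      ]] [[0.51126382 0.28087381 0.016     ]] [[0.46270735 0.30991047 0.036     ]]
[[0.49889531 0.26295944 0.01      ]
 [0.52200027 0.29869406 0.01      ]] [[0.51334673 0.2828103  0.016     ]] [[0.46199495 0.31328727 0.036     ]]
```

>>> arm_command(dp=[[0.7,-0.9,0],[0.75,-0.95,0],[0.75,-0.95,0],[0.75,-0.95,0],[0.75,-0.95,0],[0.75,-0.95,0],[0.75,-0.95,0],[0.75,-0.95,0],[0.75,-0.95,0],[0.75,-0.95,0]], angular=[[0,0,0],[0,0,0],[0,0,0],[0,0,0],[0,0,0],[0,0,0],[0,0,0],[0,0,0],[0,0,0],[0,0,0]], claw=[1,1,1,1,1,1,1,1,1,1])

```text
clock: 1.1
position: [0.3356, -0.2691, 0.2265]
ee_rot: [-3.064, -0.694, 0.001]
force: [-0.2, 0.0, 0.6]
width: 0.999
gripper_force: 0.0
```

>>> arm_command(dp=[[0.7,-0.9,0],[0.75,-0.95,0],[0.75,-0.95,0],[0.75,-0.95,0],[0.75,-0.95,0],[0.75,-0.95,0],[0.75,-0.95,0],[0.75,-0.95,0],[0.75,-0.95,0],[0.75,-0.95,0]], angular=[[0,0,0],[0,0,0],[0,0,0],[0,0,0],[0,0,0],[0,0,0],[0,0,0],[0,0,0],[0,0,0],[0,0,0]], claw=[1,1,1,1,1,1,1,1,1,1])

```text
clock: 2.1
position: [0.4017, 0.0241, 0.2266]
ee_rot: [3.064, 0.694, -0.0]
force: [0.5, -0.4, 0.1]
width: 1.001
gripper_force: 0.0
```

>>> arm_command(dp=[[0.7,-0.9,0],[0.75,-0.95,0],[0.75,-0.95,0],[0.75,-0.95,0],[0.75,-0.95,0],[0.75,-0.95,0],[0.75,-0.95,0],[0.75,-0.95,0],[0.75,-0.95,0],[0.5,-0.6,0]], angular=[[0,0,0],[0,0,0],[0,0,0],[0,0,0],[0,0,0],[0,0,0],[0,0,0],[0,0,0],[0,0,0],[0,0,0]], claw=[1,1,1,1,1,1,1,1,1,1])

```text
clock: 3.1
position: [0.4659, 0.308, 0.2263]
ee_rot: [-3.063, -0.696, 0.001]
force: [0.2, -0.7, 0.3]
width: 0.999
gripper_force: 0.0
```

>>> arm_command(dp=[[0,0,0],[0,0,0],[0,0,0],[0,0,0],[0,0,0],[0,0,0],[0,0,0],[0,0,0],[0,0,0],[0,0,0]], angular=[[0,0,-1],[0,0,-1],[0,0,-1],[0,0,-1],[0,0,-1],[0,0,-1],[0,0,-1],[0,0,-1],[0,0,-1],[0,0,-1]], claw=[1,1,1,1,1,1,1,1,1,1])

```text
clock: 4.1
position: [0.4661, 0.3055, 0.2263]
ee_rot: [-1.761, -2.602, 0.001]
force: [0.5, 0.8, -1.2]
width: 0.999
gripper_force: 0.0
```

>>> arm_command(dp=[[0,0,0],[0,0,0],[0,0,0],[0,0,0],[0,0,0],[0,0,0]], angular=[[0,0,-1],[0,0,-1],[0,0,-1],[0,0,-1],[0,0,-0.2],[0,0,0]], claw=[1,1,1,1,1,1])

```text
clock: 4.7
position: [0.4661, 0.3056, 0.2263]
ee_rot: [-0.881, -3.015, 0.001]
force: [-0.1, -0.0, 0.5]
width: 1.002
gripper_force: 0.0
```

>>> arm_command(dp=[[0.26,0.12,1],[0,0,1],[0,0,1],[0,0,1],[0,0,1],[0,0,1],[0,0,1],[0,0,1],[0,0,0.48],[0,0,0]], angular=[[0,0,0],[0,0,0],[0,0,0],[0,0,0],[0,0,0],[0,0,0],[0,0,0],[0,0,0],[0,0,0],[0,0,0]], claw=[1,1,1,1,1,1,1,1,1,1])

```text
clock: 5.7
position: [0.4616, 0.3112, 0.0134]
ee_rot: [-0.879, -3.015, 0.004]
force: [0.7, -0.0, 0.3]
width: 1.001
gripper_force: 0.0
```

>>> arm_command(dp=[[0,0,0],[0,0,0],[0,0,0],[0,0,0],[0,0,0],[0,0,0],[0,0,0],[0,0,0],[0,0,0],[0,0,0]], angular=[[0,0,0],[0,0,0],[0,0,0],[0,0,0],[0,0,0],[0,0,0],[0,0,0],[0,0,0],[0,0,0],[0,0,0]], claw=[0,0,0,0,0,0,0,0,0,0], force=40)

```text
clock: 6.7
position: [0.4623, 0.3119, 0.0147]
ee_rot: [-0.877, -3.017, -0.0]
force: [-0.1, 0.5, -0.5]
width: 0.179
gripper_force: 0.2
```

>>> arm_command(dp=[[0,0,0],[0,0,0],[0,0,0],[0,0,-0.5],[0,0,-1],[0,0,-1],[0,0,-1],[0,0,-1],[0,0,-1],[0,0,-0.5]], angular=[[0,0,0],[0,0,0],[0,0,0],[0,0,0],[0,0,0],[0,0,0],[0,0,0],[0,0,0],[0,0,0],[0,0,0]], claw=[0,0,0,0,0,0,0,0,0,0], force=55)

```text
clock: 7.7
position: [0.4625, 0.3126, 0.1674]
ee_rot: [0.876, 3.015, 0.003]
force: [-0.0, 1.2, -1.5]
width: 0.145
gripper_force: 54.9
```

>>> arm_command(dp=[[0,0,0],[0,0,0],[0,0,0],[0,0,0],[0,0,0],[0,0,0],[0,0,0],[0,0,0]], angular=[[0,0,-0.7],[0,0,-0.8],[0,0,-0.8],[0,0,-0.8],[0,0,-0.8],[0,0,-0.8],[0,0,-0.66],[0,0,0]], claw=[0,0,0,0,0,0,0,0])

```text
clock: 8.5
position: [0.4621, 0.3115, 0.1644]
ee_rot: [0.375, -3.118, 0.001]
force: [0.6, 0.5, -2.1]
width: 0.147
gripper_force: 54.9
```

Run:
```python
from cell import arm
import cv2,numpy as np
from h import *
A=np.zeros((600,800,3),np.uint8)
s=arm.observe(); print(s["position"],s["ee_rot"],s["width"],s["gripper_force"],s["force"])
for i,(n) in enumerate(("top","scene")):
    d=arm.get_image(n); u,v=proj(d,s["position"])[0].astype(int); print(u,v)
    c=d["frame"][max(0,v-50):v+50,max(0,u-50):u+50,::-1]; c=cv2.resize(c,None,fx=4,fy=4); A[:c.shape[0],400*i:400*i+c.shape[1]]=c
cv2.imwrite("pics/held.png",A)
```

```text
[0.46208759 0.3114567  0.16437631] [ 3.75426965e-01 -3.11806453e+00  6.51921748e-04] 0.14718711983451177 54.87514793872833 [ 0.59159737  0.50939769 -2.13547383]
136 202
338 269
```

View pics/held.png

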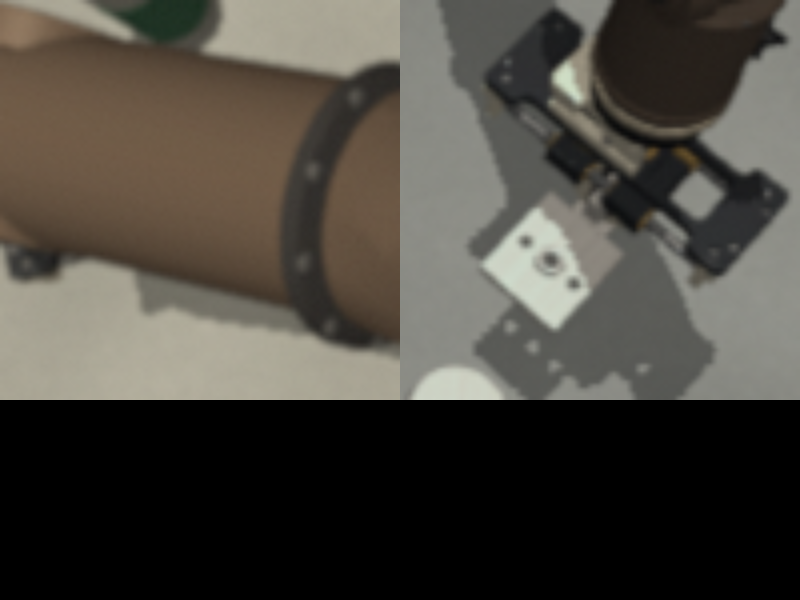

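The plate is held level, its holes at crop (527,241) and (573,284) and its bush at (548,262) in the scene view. The top view is blocked by the forearm. Next step: work out the hold offset and the jig pose from the scene camera.

Run:
```python
from cell import arm
from h import *
s=arm.observe(); d=arm.get_image("scene"); f=d["frame"]; np.savez("scene1.npz",**d)
u0,v0=288,219
zt=s["position"][2]-.0145+.010
# holes subpixel: dark-weighted centroid about seeds
g=f.min(2).astype(float)
def dark(seed,r=2):
    x,y=np.round(seed).astype(int); w=g[y-r:y+r+1,x-r:x+r+1]; w=np.clip(w.max()*.9-w,0,None); yy,xx=np.mgrid[y-r:y+r+1,x-r:x+r+1]; return (w*xx).sum()/w.sum(),(w*yy).sum()/w.sum()
H=[dark((u0+(a+.5-400)/4-.5,v0+(b+.5)/4-.5)) for a,b in((527,241),(573,284))]
z=d["z_map"]
P=cast(d,H,zt); 
a=2*np.arctan2(-s["ee_rot"][1],-s["ee_rot"][0]); print("yaw",a)
X=np.array([np.cos(a),np.sin(a)]);Y=np.array([np.sin(a),-np.cos(a)])
m=P.mean(0)[:2]-s["position"][:2]; print("holes",H,P,"len",np.linalg.norm(P[0]-P[1]),"mid in tool",m@X,m@Y)
v=(P[0]-P[1])[:2]; print("y-axis in tool",v@X,v@Y)
# depth-derived z of plate top
for h in H:
    uv=np.round(h).astype(int); q=np.array([uv[0]+4,uv[1]+0]); zz=z[q[1],q[0]]
    pc=np.linalg.inv(d["K"])@[q[0],q[1],1]*zz; print("depth pt",d["R"].T@(pc-d["t"]))
# jig
for k,(x0,y0,x1,y1) in(("top",(240,155,270,180)),("scene",(228,212,255,235))):
    e=np.load(k+"0.npz"); h=cv2.cvtColor(e["frame"][y0:y1,x0:x1],cv2.COLOR_RGB2HSV)
    for th in(70,90,110): c,n,_=blob(h[...,1]>th,(x0,y0)); print(k,"coin",th,c,n,cast(e,c,.0295)[0])
e=np.load("top0.npz"); q=lambda u,v:(225+(u-300+.5)/6-.5,130+(v+.5)/6-.5)
print("pins top",cast(e,[q(445,235),q(517,215)],.036))
# bed from depth map (z ~ .03), both pictures
for k,(x0,y0,x1,y1) in(("top",(232,145,275,190)),("scene",(215,195,262,240))):
    e=np.load(k+"0.npz"); vv,uu=np.mgrid[y0:y1,x0:x1]; zz=e["z_map"][y0:y1,x0:x1]
    pc=np.stack([uu,vv,np.ones_like(uu)],-1)@np.linalg.inv(e["K"]).T*zz[...,None]; W=(pc-e["t"])@e["R"]
    for nm,lo,hi in(("bed",.024,.036),("base",.006,.018)):
        M=(W[...,2]>lo)&(W[...,2]<hi); 
        r=cv2.minAreaRect((W[M][:,:2]*1000).astype(np.float32)); print(k,nm,M.sum(),r, W[M][:,2].mean())
```

```text
yaw 3.376711427109173
holes [(np.float64(318.96656176239185), np.float64(278.90873328088117)), (np.float64(331.0310077519379), np.float64(289.44998154300475))] [[0.52254477 0.30367628 0.16006032]
 [0.51267033 0.34445061 0.16006032]] len 0.04195295938670478 mid in tool -0.0568135738883839 -0.0008392869031733787
y-axis in tool -0.00010403497521285715 -0.041952830393507806
depth pt [0.51321195 0.30943806 0.15952099]
depth pt [0.50349544 0.3493282  0.1617095 ]
top coin 70 [254.61538462 166.40384615] 52 [ 0.58251891 -0.01874931  0.0295    ]
top coin 90 [254.77777778 166.46666667] 45 [ 0.58230009 -0.01926156  0.0295    ]
top coin 110 [254.51515152 166.60606061] 33 [ 0.58187006 -0.01841196  0.0295    ]
scene coin 70 [239.72340426 222.89361702] 47 [ 0.58298379 -0.02039098  0.0295    ]
scene coin 90 [239.90697674 223.        ] 43 [ 0.58267438 -0.01973974  0.0295    ]
scene coin 110 [239.89189189 222.86486486] 37 [ 0.58246169 -0.02019852  0.0295    ]
pins top [[ 5.74105781e-01  1.83588026e-05  3.60000000e-02]
 [ 5.83820555e-01 -3.83128822e-02  3.60000000e-02]]
top bed 430 ((590.2566528320312, -13.34912109375), (90.61571502685547, 72.78086853027344), 14.83659839630127) 0.029944286656353396
top base 984 ((585.2003784179688, -13.456718444824219), (136.4853057861328, 147.36038208007812), 88.82892608642578) 0.01207076502506527
scene bed 297 ((601.978515625, -16.184249877929688), (108.2355728149414, 68.29191589355469), 14.364155769348145) 0.03070021455142322
scene base 811 ((570.268798828125, -53.896339416503906), (176.32095336914062, 153.1470947265625), 58.02118682861328) 0.012942585776898009
```

>>> arm_command(dp=[[0.13,-0.8,0],[0.13,-0.9,0],[0.13,-0.9,0],[0.13,-0.9,0],[0.13,-0.9,0],[0.13,-0.9,0],[0.13,-0.9,0],[0.13,-0.9,0],[0.13,-0.9,0],[0.13,-0.9,0]], angular=[[0,0,0],[0,0,0],[0,0,0],[0,0,0],[0,0,0],[0,0,0],[0,0,0],[0,0,0],[0,0,0],[0,0,0]], claw=[0,0,0,0,0,0,0,0,0,0])

```text
clock: 9.65
position: [0.4832, 0.087, 0.1649]
ee_rot: [-0.37, 3.12, -0.001]
force: [0.6, 0.7, -1.3]
width: 0.15
gripper_force: 54.9
```

>>> arm_command(dp=[[0.13,-0.9,0],[0.13,-0.9,0],[0.13,-0.9,0],[0.13,-0.9,0],[0.13,-0.9,0],[0.13,-0.63,0],[0,0,0],[0,0,0]], angular=[[0,0,0],[0,0,0],[0,0,0],[0,0,0],[0,0,0],[0,0,0],[0,0,-0.08],[0,0,0]], claw=[0,0,0,0,0,0,0,0])

```text
clock: 10.45
position: [0.4944, -0.0409, 0.1648]
ee_rot: [-0.39, 3.117, 0.0]
force: [0.6, 0.5, -2.7]
width: 0.149
gripper_force: 54.9
```

Run:
```python
from cell import arm
import cv2,numpy as np
from h import *
A=np.zeros((600,800,3),np.uint8)
s=arm.observe(); print(s["position"],s["ee_rot"],s["width"],s["force"])
for i,(n) in enumerate(("top","scene")):
    d=arm.get_image(n); np.savez(n+"2.npz",**d); u,v=proj(d,[.56,-.02,.05])[0].astype(int); print(u-40,v-50)
    c=d["frame"][max(0,v-50):v+50,u-40:u+40,::-1]; c=cv2.resize(c,None,fx=5,fy=5,interpolation=cv2.INTER_CUBIC); A[:c.shape[0],400*i:400*i+c.shape[1]]=c
cv2.imwrite("pics/hover.png",A)
```

```text
[ 0.49441072 -0.0409252   0.16482351] [-3.90094783e-01  3.11718295e+00  2.79530791e-04] 0.14942565273381217 [ 0.59980859  0.45768801 -2.7372251 ]
215 122
205 166
```

View pics/hover.png

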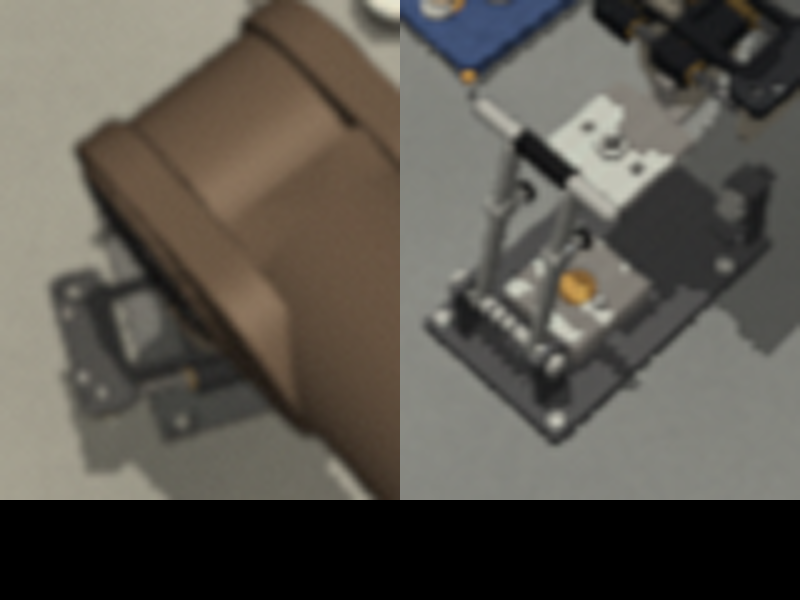

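Scene view: the plate hovers level ahead of the clamp bar, holes at (587,127) and (638,168), in line with the bed (coin at (577,287)). I'll lower it, then slide in underneath.

>>> arm_command(dp=[[0,0,0.8],[0,0,0.9],[0,0,0.9],[0,0,0.9],[0,0,0.5],[-0.4,0,0],[-0.5,0,0],[-0.45,-0.02,0],[0,0,0],[0,0,0]], angular=[[0,0,0],[0,0,0],[0,0,0],[0,0,0],[0,0,0],[0,0,0],[0,0,0],[0,0,0],[0,0,0],[0,0,0]], claw=[0,0,0,0,0,0,0,0,0,0])

```text
clock: 11.55
position: [0.5279, -0.033, 0.0652]
ee_rot: [-0.392, 3.116, 0.0]
force: [-0.4, 0.2, -1.1]
width: 0.148
gripper_force: 54.9
```

Run:
```python
from cell import arm
import cv2,numpy as np
from h import *
s=arm.observe(); print(s["position"],s["ee_rot"],s["width"],s["force"])
d=arm.get_image("scene"); np.savez("scene3.npz",**d)
u,v=proj(d,[.58,-.02,.06])[0].astype(int)-[30,30]; print(u,v)
cv2.imwrite("pics/over.png",cv2.resize(d["frame"][v:v+60,u:u+60,::-1],None,fx=10,fy=10,interpolation=cv2.INTER_CUBIC))
```

```text
[ 0.5279148  -0.03302195  0.06518227] [-3.91804730e-01  3.11638038e+00  2.07762869e-04] 0.14845812751601206 [-0.44934365  0.16032151 -1.06070374]
210 187
```

View pics/over.png

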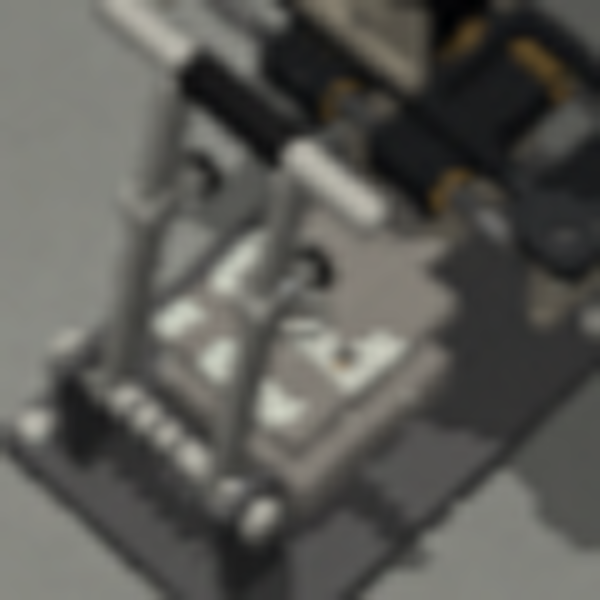

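The plate is over the bed, with its left hole at crop (346,355). I'll lower gently and watch the force.

>>> arm_command(dp=[[0,0,0.2],[0,0,0.2],[0,0,0.1],[0,0,0],[0,0,0]], angular=[[0,0,0],[0,0,0],[0,0,0],[0,0,0],[0,0,0]], claw=[0,0,0,0,0])

```text
clock: 12.1
position: [0.5272, -0.0334, 0.0521]
ee_rot: [0.392, -3.117, -0.0]
force: [0.2, -0.8, -2.2]
width: 0.147
gripper_force: 54.9
```

Run:
```python
from h import *
d=np.load("scene3.npz"); g=d["frame"].min(2).astype(float)
y,x,r=222,244,2; w=g[y-r:y+r+1,x-r:x+r+1]; print(w); w=np.clip(w.max()*.85-w,0,None); yy,xx=np.mgrid[y-r:y+r+1,x-r:x+r+1]
c=((w*xx).sum()/w.sum(),(w*yy).sum()/w.sum()); print(c,cast(d,c,.0607))
```

```text
[[150. 142. 120. 121. 126.]
 [178. 155. 122. 145. 169.]
 [173. 133.  96. 128. 170.]
 [158. 137. 117. 147. 174.]
 [133. 155. 171. 178. 170.]]
(np.float64(244.11188579017264), np.float64(221.53154050464806)) [[ 0.57681222 -0.002029    0.0607    ]]
```

>>> arm_command(dp=[[0,0,0.08],[0,0,0.08],[0,0,0]], angular=[[0,0,0],[0,0,0],[0,0,0]], claw=[0,0,0])

```text
clock: 12.4
position: [0.5272, -0.0335, 0.048]
ee_rot: [0.392, -3.117, 0.0]
force: [0.8, 0.3, -1.2]
width: 0.147
gripper_force: 54.9
```

>>> arm_command(dp=[[0,0,0.08],[0,0,0.06],[0,0,0],[0,0,0]], angular=[[0,0,0],[0,0,0],[0,0,0],[0,0,0]], claw=[0,0,0,0])

```text
clock: 12.8
position: [0.5274, -0.0334, 0.0447]
ee_rot: [-0.392, 3.117, -0.0]
force: [0.4, 0.2, -0.4]
width: 0.147
gripper_force: 54.9
```

>>> arm_command(dp=[[0,0,0.06],[0,0,0],[0,0,0]], angular=[[0,0,0],[0,0,0],[0,0,0]], claw=[0,0,0])

```text
clock: 13.1
position: [0.5274, -0.0334, 0.0445]
ee_rot: [-0.392, 3.117, -0.002]
force: [-6.6, -2.6, 17.4]
width: 0.148
gripper_force: 54.9
```

>>> arm_command(dp=[[0,0,-0.06],[0,0,0],[0,0,0],[0,0,0],[0,0,0],[0,0,0],[0,0,-0.3],[0,0,-0.6],[0,0,-0.8],[0,0,-0.8]], angular=[[0,0,0],[0,0,0],[0,0,0],[0,0,0],[0,0,0],[0,0,0],[0,0,0],[0,0,0],[0,0,0],[0,0,0]], claw=[0,0.4,0.4,0.4,0.4,0.4,0.4,0.4,0.4,0.4])

```text
clock: 14.1
position: [0.5275, -0.0331, 0.1091]
ee_rot: [-0.393, 3.117, 0.0]
force: [0.7, 0.1, 0.7]
width: 0.4
gripper_force: 0.0
```

Run:
```python
from cell import arm
import cv2,numpy as np
from h import *
s=arm.observe(); print(s["position"],s["width"],s["force"])
d=arm.get_image("scene"); np.savez("scene4.npz",**d)
u,v=proj(d,[.58,-.02,.06])[0].astype(int)-[30,30]
cv2.imwrite("pics/seated.png",cv2.resize(d["frame"][v:v+60,u:u+60,::-1],None,fx=10,fy=10,interpolation=cv2.INTER_CUBIC))
x0,y0,x1,y1=u,v,u+60,v+60
vv,uu=np.mgrid[y0:y1,x0:x1]; zz=d["z_map"][y0:y1,x0:x1]
W=(np.stack([uu,vv,np.ones_like(uu)],-1)@np.linalg.inv(d["K"]).T*zz[...,None]-d["t"])@d["R"]
M=(abs(W[...,2]-.04)<.006); P=W[M]
A=np.c_[P[:,:2]-P[:,:2].mean(0),np.ones(len(P))]; print(M.sum(),np.linalg.lstsq(A,P[:,2],rcond=None)[0])
```

```text
[ 0.52745067 -0.0330596   0.10905615] 0.40028810530165 [0.72744495 0.0868749  0.6831411 ]
369 [-0.01112632 -0.00690484  0.04078705]
```

View pics/seated.png

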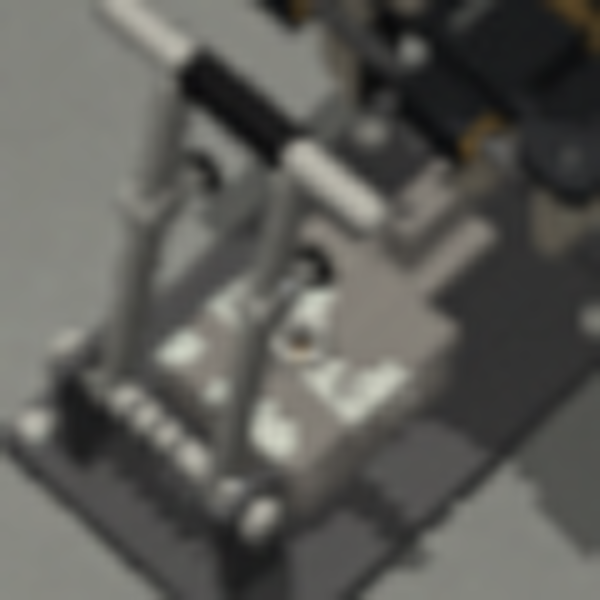

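Plate is seated: its top measures 40.8 mm and is flat within about 0.01 rad, and the grip is free. Next I raise, go behind the bar, and check its position.

>>> arm_command(dp=[[0,0,-0.8],[0,0,-0.9],[0,0,-0.9],[0,0,-0.9],[0,0,-0.9],[0,0,-0.9],[0,0,-0.2],[0,0,0]], angular=[[0,0,0],[0,0,0],[0,0,0],[0,0,0],[0,0,0],[0,0,0],[0,0,0],[0,0,0]], claw=[0.4,0.4,0.4,0,0,0,0,0], force=10)

```text
clock: 14.95
position: [0.5277, -0.0331, 0.2459]
ee_rot: [-0.392, 3.115, -0.001]
force: [0.0, 0.7, -0.2]
width: 0.024
gripper_force: 0.0
```

Run:
```python
from cell import arm
from h import *
O=np.array([.5825,-.02]);xj=np.array([.9697,.2445]);yj=np.array([-.2445,.9697])
J=lambda P:[((p[:2]-O)@xj,(p[:2]-O)@yj,p[2]) for p in P]
t=np.load("top0.npz"); print("sleeve top",J(cast(t,[(252.6,146.25)],.2045)))
s=np.load("scene0.npz")
print("sleeve scene",J(cast(s,[(205+175.5/6-.5,175+135.5/6-.5)],.2045)))
z=t["z_map"]; 
for u,v in((252,146),(253,146),(252,147),(253,147)):
    print(J([t["R"].T@(np.linalg.inv(t["K"])@[u,v,1]*z[v,u]-t["t"])]))
o=arm.observe(); print("TCP",J([o["position"]]),o["joints"].round(2),o["width"])
```

```text
sleeve top [(np.float64(0.020662325277364273), np.float64(-0.00021178733392953906), np.float64(0.20450000000000002))]
sleeve scene [(np.float64(0.01847196912753947), np.float64(-0.0011869479306735222), np.float64(0.2044999999999999))]
[(np.float64(0.020089881191418385), np.float64(0.0015535462966514027), np.float64(0.21105089806203586))]
[(np.float64(0.01927734479378935), np.float64(-0.0010469756713967346), np.float64(0.21134267746433832))]
[(np.float64(0.01577580672810777), np.float64(0.0026641393178975788), np.float64(0.21737343492134967))]
[(np.float64(0.016868834096526845), np.float64(-0.0003576517178634231), np.float64(0.21022738762438953))]
TCP [(np.float64(-0.05633147363396103), np.float64(0.0006663171895891611), np.float64(0.24593768699299257))] [ 0.8   0.53 -1.21  1.72  0.52  1.26  1.29] 0.02359778544404662
```

>>> arm_command(dp=[[-0.8,0,0],[-0.9,0,0],[-0.9,0,0],[-0.9,0,0],[-0.83,0,0],[0,0,0.6],[0,0,0.6],[0,0,0.48],[0,0,0],[0,0,0]], angular=[[0,0,0],[0,0,0],[0,0,0],[0,0,0],[0,0,0],[0,0,0],[0,0,0],[0,0,0],[0,0,0],[0,0,0]], claw=[0,0,0,0,0,0,0,0,0,0])

```text
clock: 15.95
position: [0.6316, -0.0071, 0.2024]
ee_rot: [0.391, -3.116, 0.0]
force: [-0.2, -0.2, -0.2]
width: 0.004
gripper_force: 0.0
```

>>> arm_command(dp=[[0.3,0,0],[0.3,0,0],[0.2,0,0],[0,0,0]], angular=[[0,0,0],[0,0,0],[0,0,0],[0,0,0]], claw=[0,0,0,0])

```text
clock: 16.35
position: [0.6125, -0.0118, 0.2034]
ee_rot: [-0.391, 3.116, -0.001]
force: [1.5, 0.5, 0.4]
width: 0.008
gripper_force: 0.9
```

```bash
cat > st.py <<'E'
from cell import arm
import numpy as np
O=np.array([.5825,-.02]);xj=np.array([.9697,.2445]);yj=np.array([-.2445,.9697])
o=arm.observe();p=o["position"];f=o["force"]
print("TCP jig mm",((p[:2]-O)@xj*1e3).round(1),((p[:2]-O)@yj*1e3).round(1),(p[2]*1e3).round(1),"F",(f[:2]@xj).round(1),(f[:2]@yj).round(1),f[2].round(1),o["joints"].round(2))
E
python3 st.py
```

```text
TCP jig mm 31.1 0.6 203.4 F 1.6 0.1 0.4 [ 0.6   0.68 -1.1   1.58  0.62  1.28  1.23]
```

>>> arm_command(dp=[[0.4,0,0.1],[0.36,0,0.12],[0,0,0]], angular=[[0,0,0],[0,0,0],[0,0,0]], claw=[0,0,0])

```text
clock: 16.65
position: [0.5931, -0.0168, 0.1968]
ee_rot: [0.392, -3.116, 0.001]
force: [1.8, -0.3, 0.3]
width: 0.008
gripper_force: 1.0
```

```bash
python3 st.py
python3 - <<'E'
from cell import arm
import cv2
from h import *
d=arm.get_image("scene"); u,v=proj(d,[.6,-.02,.17])[0].astype(int)-[30,30]
cv2.imwrite("pics/push.png",cv2.resize(d["frame"][max(v,0):v+60,u:u+60,::-1],None,fx=10,fy=10,interpolation=cv2.INTER_CUBIC))
E
```

```text
TCP jig mm 11.0 0.5 196.8 F 1.7 -0.7 0.3 [ 0.64  0.66 -1.11  1.63  0.62  1.25  1.22]
```

View pics/push.png

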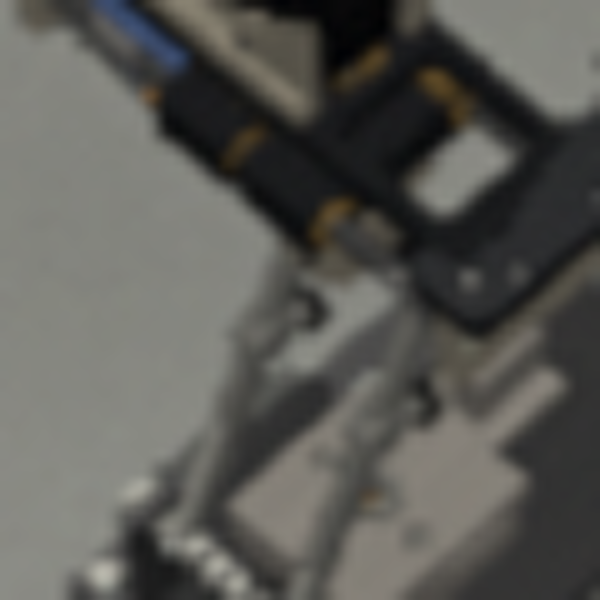

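The fork leans further forward, so the bar is following the fingers. I'll continue along its arc.

>>> arm_command(dp=[[0.39,0,0.16],[0.38,0,0.17],[0.38,0,0.22],[0.37,0,0.24],[0.46,0,0.24],[0.46,0,0.26],[0,0,0]], angular=[[0,0,0],[0,0,0],[0,0,0],[0,0,0],[0,0,0],[0,0,0],[0,0,0]], claw=[0,0,0,0,0,0,0])

```text
clock: 17.4
position: [0.5328, -0.0321, 0.1639]
ee_rot: [0.391, -3.114, 0.001]
force: [-2.7, 1.3, 6.0]
width: 0.004
gripper_force: 2.7
```

```bash
python3 st.py
```

```text
TCP jig mm -51.1 0.4 163.9 F -2.3 1.9 6.0 [ 0.73  0.62 -1.14  1.81  0.62  1.13  1.2 ]
```

>>> arm_command(dp=[[0.28,0,0.35],[0.24,0,0.35],[0.24,0,0.4],[0.2,0,0.4],[0.16,0,0.42],[0.16,0,0.42],[0,0,0]], angular=[[0,0,0],[0,0,0],[0,0,0],[0,0,0],[0,0,0],[0,0,0],[0,0,0]], claw=[0,0,0,0,0,0,0])

```text
clock: 18.1
position: [0.5029, -0.0397, 0.1055]
ee_rot: [0.391, -3.114, 0.001]
force: [-3.6, -1.8, 5.0]
width: 0.002
gripper_force: 2.2
```

```bash
python3 st.py
```

```text
TCP jig mm -82.0 0.3 105.5 F -3.9 -0.9 5.0 [ 0.74  0.64 -1.1   1.94  0.69  1.    1.14]
```

>>> arm_command(dp=[[0.03,0,0.15],[0.03,0,0.15],[0.03,0,0.15],[0.03,0,0.15],[0.02,0,0.15],[0.02,0,0.15],[0,0,0]], angular=[[0,0,0],[0,0,0],[0,0,0],[0,0,0],[0,0,0],[0,0,0],[0,0,0]], claw=[0,0,0,0,0,0,0])

```text
clock: 18.8
position: [0.5002, -0.0404, 0.0836]
ee_rot: [0.392, -3.116, 0.0]
force: [-3.2, -1.2, 4.5]
width: 0.008
gripper_force: 2.2
```

>>> arm_command(dp=[[0,0,0.05],[0,0,0.05],[0,0,0.05],[0,0,0]], angular=[[0,0,0],[0,0,0],[0,0,0],[0,0,0]], claw=[0,0,0,0])

```text
clock: 19.2
position: [0.4998, -0.0405, 0.0801]
ee_rot: [0.392, -3.116, 0.001]
force: [-5.3, -2.4, 7.8]
width: 0.007
gripper_force: 4.1
```

>>> arm_command(dp=[[0,0,0.04],[0,0,0.04],[0,0,0]], angular=[[0,0,0],[0,0,0],[0,0,0]], claw=[0,0,0])

```text
clock: 19.5
position: [0.4996, -0.0405, 0.078]
ee_rot: [0.392, -3.115, 0.001]
force: [-6.4, -1.8, 8.0]
width: 0.003
gripper_force: 4.1
```

>>> arm_command(dp=[[0,0,0.04],[0,0,0.04],[0,0,0]], angular=[[0,0,0],[0,0,0],[0,0,0]], claw=[0,0,0])

```text
clock: 19.8
position: [0.4999, -0.0404, 0.076]
ee_rot: [0.392, -3.116, 0.001]
force: [-4.1, -1.2, 5.5]
width: 0.006
gripper_force: 3.1
```

>>> arm_command(dp=[[0,0,0.04],[0,0,0.02],[0,0,0]], angular=[[0,0,0],[0,0,0],[0,0,0]], claw=[0,0,0])

```text
clock: 20.1
position: [0.4999, -0.0404, 0.0745]
ee_rot: [0.392, -3.116, 0.001]
force: [-5.3, -1.2, 7.1]
width: 0.005
gripper_force: 3.3
```

>>> arm_command(dp=[[0,0,0.03],[0,0,0.02],[0,0,0]], angular=[[0,0,0],[0,0,0],[0,0,0]], claw=[0,0,0])

```text
clock: 20.4
position: [0.4999, -0.0404, 0.0733]
ee_rot: [0.392, -3.116, 0.001]
force: [-4.6, -1.7, 7.1]
width: 0.004
gripper_force: 3.4
```

>>> arm_command(dp=[[0,0,0.03],[0,0,0.02],[0,0,0]], angular=[[0,0,0],[0,0,0],[0,0,0]], claw=[0,0,0])

```text
clock: 20.7
position: [0.4999, -0.0404, 0.0721]
ee_rot: [0.392, -3.116, 0.001]
force: [-4.4, -1.8, 7.3]
width: 0.005
gripper_force: 3.8
```

>>> arm_command(dp=[[0,0,0.03],[0,0,0.02],[0,0,0]], angular=[[0,0,0],[0,0,0],[0,0,0]], claw=[0,0,0])

```text
clock: 21.0
position: [0.4998, -0.0404, 0.0708]
ee_rot: [0.392, -3.116, 0.001]
force: [-5.9, -1.3, 7.5]
width: 0.005
gripper_force: 3.6
```

>>> arm_command(dp=[[0,0,0.03],[0,0,0.02],[0,0,0]], angular=[[0,0,0],[0,0,0],[0,0,0]], claw=[0,0,0])

```text
clock: 21.3
position: [0.4998, -0.0405, 0.0695]
ee_rot: [0.392, -3.116, 0.001]
force: [-6.0, -1.6, 6.8]
width: 0.004
gripper_force: 3.9
```

>>> arm_command(dp=[[0,0,0.03],[0,0,0.02],[0,0,0]], angular=[[0,0,0],[0,0,0],[0,0,0]], claw=[0,0,0])

```text
clock: 21.6
position: [0.4997, -0.0405, 0.0683]
ee_rot: [0.392, -3.116, 0.001]
force: [-6.3, -1.7, 7.5]
width: 0.005
gripper_force: 3.8
```

>>> arm_command(dp=[[0,0,0.03],[0,0,0.02],[0,0,0]], angular=[[0,0,0],[0,0,0],[0,0,0]], claw=[0,0,0])

```text
clock: 21.9
position: [0.4997, -0.0405, 0.067]
ee_rot: [0.392, -3.115, 0.001]
force: [-6.1, -1.4, 8.0]
width: 0.005
gripper_force: 4.1
```

>>> arm_command(dp=[[0,0,0.03],[0,0,0.02],[0,0,0]], angular=[[0,0,0],[0,0,0],[0,0,0]], claw=[0,0,0])

```text
clock: 22.2
position: [0.4996, -0.0405, 0.0659]
ee_rot: [0.392, -3.115, 0.001]
force: [-7.0, -1.7, 11.0]
width: 0.004
gripper_force: 5.7
```

>>> arm_command(dp=[[0,0,0.02],[0,0,0.02],[0,0,0]], angular=[[0,0,0],[0,0,0],[0,0,0]], claw=[0,0,0])

```text
clock: 22.5
position: [0.4996, -0.0405, 0.065]
ee_rot: [0.392, -3.115, 0.001]
force: [-6.7, -2.1, 12.1]
width: 0.007
gripper_force: 6.0
```

>>> arm_command(dp=[[0,0,0.02],[0,0,0.02],[0,0,0]], angular=[[0,0,0],[0,0,0],[0,0,0]], claw=[0,0,0])

```text
clock: 22.8
position: [0.4996, -0.0405, 0.064]
ee_rot: [0.392, -3.115, 0.002]
force: [-8.1, -1.8, 13.9]
width: 0.011
gripper_force: 6.6
```

>>> arm_command(dp=[[0,0,0.02],[0,0,0]], angular=[[0,0,0],[0,0,0]], claw=[0,0])

```text
clock: 23.0
position: [0.4996, -0.0405, 0.0639]
ee_rot: [0.392, -3.116, 0.002]
force: [-8.6, -2.5, 16.3]
width: 0.008
gripper_force: 8.7
```

>>> arm_command(dp=[[0,0,0.02],[0,0,0]], angular=[[0,0,0],[0,0,0]], claw=[0,0])

```text
clock: 23.2
position: [0.4996, -0.0405, 0.0636]
ee_rot: [0.392, -3.116, 0.003]
force: [-10.7, -3.7, 22.8]
width: 0.002
gripper_force: 11.0
```

Force now climbs steeply with hardly any travel, which means the stop. I'll ease up and see whether the bar follows.

>>> arm_command(dp=[[0,0,-0.04],[0,0,-0.04],[0,0,-0.04],[0,0,0]], angular=[[0,0,0],[0,0,0],[0,0,0],[0,0,0]], claw=[0,0,0,0])

```text
clock: 23.6
position: [0.4997, -0.0405, 0.066]
ee_rot: [0.392, -3.116, 0.001]
force: [-5.6, -2.6, 9.6]
width: 0.006
gripper_force: 4.9
```

>>> arm_command(dp=[[0,0,-0.06],[0,0,-0.06],[0,0,0]], angular=[[0,0,0],[0,0,0],[0,0,0]], claw=[0,0,0])

```text
clock: 23.9
position: [0.5011, -0.0401, 0.0691]
ee_rot: [-0.392, 3.116, 0.001]
force: [0.5, 0.6, -0.5]
width: 0.003
gripper_force: 0.0
```

Force is gone, so the catch holds. Retreat and check.

>>> arm_command(dp=[[0,0,-0.4],[0,0,-0.8],[0,0,-0.9],[0,0,-0.9],[0,0,-0.9],[0,0,-0.9],[0,0,0],[0,0,0]], angular=[[0,0,0],[0,0,0],[0,0,0],[0,0,0],[0,0,0],[0,0,0],[0,0,0],[0,0,0]], claw=[0,0,0,0,0,0,0,0])

```text
clock: 24.7
position: [0.5007, -0.0403, 0.1895]
ee_rot: [-0.391, 3.116, -0.001]
force: [0.1, -0.1, 0.2]
width: 0.002
gripper_force: 0.0
```

```bash
python3 st.py
python3 - <<'E'
from cell import arm
import cv2
from h import *
d=arm.get_image("scene"); u,v=proj(d,[.55,-.02,.06])[0].astype(int)-[30,30]
cv2.imwrite("pics/final.png",cv2.resize(d["frame"][v:v+60,u:u+60,::-1],None,fx=10,fy=10,interpolation=cv2.INTER_CUBIC))
E
```

```text
TCP jig mm -84.2 0.3 189.5 F 0.0 -0.1 0.2 [ 0.82  0.54 -1.18  1.85  0.56  1.13  1.25]
```

View pics/final.png

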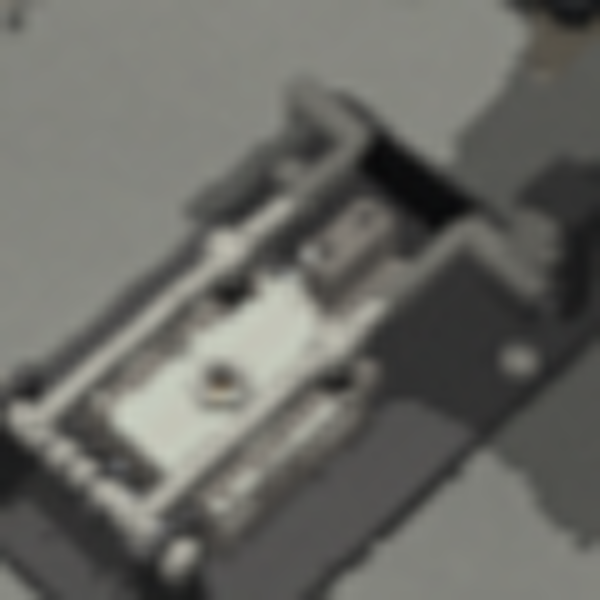

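The picture shows the fork level and held by the catch, with the bar at (410,185) and its end under the catch at (540,250). The plate lies flat beneath it and the robot is clear.

```bash
python3 -c "
from cell import arm
print(arm.sign_off())"
```

```text
the job is handed in; nothing more can be done
None
```

The guide plate lies flat on both pins, and the clamp arm is down and held by its catch. The force read about 25 N at the stop, under the 32 N limit, and I touched nothing else on the bench. I handed the job in at about 25 s; sign-off returned no verdict.

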